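Clamp the tamper by pumping the ratchet lever

TASK

The tamper's handle has to be unscrewed later, so fix the tamper in the green counter clamp: stand it upright on the bed between the two jaws and let go, then work the red lever handle to and fro in short strokes, one ratchet tooth a stroke, until the base is firmly gripped. Go by feel: stop at the first stroke that pulls clearly stiff, because over-tightening crushes the base, and never ram the lever against its end stops. Leave the lever back at its rest end and let go; do not push the jaws themselves, and do not disturb the other things on the counter.

Things in the scene. Friction and masses are not known exactly. Their poses are not given: they have to be found in the camera images.
- tamper: coffee tamper, 0.4 kg: polished steel disc base 53 mm in diameter and 22 mm high, thin neck, black upright handle 30 mm in diameter from 30 to 97 mm above the underside; origin at the centre of its underside, z up along the handle; grasp the handle from above, about 70 mm above the underside
- clamp: green steel counter clamp, fixed; base plate 252 x 84 x 12 mm, its top is the bed. Origin on the counter below the nominal seat of the tamper; x = closing direction (moving jaw pushes along +x towards the V-shaped stop jaw), z up. In its frame (mm): plate x -202 to 50, y -40 to 44; jaws reach z 35, lever arm z 38; lever hinge at (-130, 26)
- nest (a point): point on the bed between the open jaws, 12 mm above the counter, at clamp frame (-8, 0) mm: put the centre of the tamper's underside here; it then has 3 mm or more free at the stop jaw and 6 mm at the moving jaw, and the strokes push it home. The V stop jaw is set by hand: the seated tamper's axis ends up at clamp x -5 to +5 mm, which is not reported
- lever_hinge (a point): point on the vertical axis of the lever, 34 mm above the counter. Felt at the post against the stroke: about 0.21 x (pad force + 3 N) + 0.6 N, i.e. about 1.2 N in free strokes, 5.3 N at a pad force of 19 N. Going back, the pad force falls by about 7 N until the holding pawl takes it. At rest it may read 1 N less. Under 4 N at the stroke end is loose, 5 to 7 N is firm; a tooth adds about 2.5 N
- lever (a joint): lever angle in rad: 0 at the rest end stop (post away from the jaws), 0.60 at the working end stop, growing anticlockwise from above; at 0.30 it points along the clamp's -y; it stays where left. The drive pawl takes up a tooth between 0.06 and 0.25, the holding pawl drops behind the next by 0.50: a full stroke runs from below 0.05 to above 0.53 and back, and moves the jaw one tooth
- jaw: moving jaw: green carriage, toothed steel bar behind, sprung black rubber pad in front; moves along clamp +x 6 mm a stroke, cannot go back. Origin on the counter below the face of the relaxed pad, at clamp x -52 to -44 mm at the start. The pad yields 1 mm per 2.5 N, at most 15 mm (about 13 N a tooth); 6 N or more left on the tamper after the stroke is firm, over 40 N crushes it
- dosing_cup: steel dosing cup, 61 mm in diameter, 51 mm high, bystander; origin at the centre of its underside
- jigger: steel double jigger, 45 mm in diameter, 85 mm high, bystander; origin at the centre of its underside
- milk_jug: steel milk jug, 70 x 101 x 83 mm, bystander; origin at the centre of its underside
- shot_scale: black flat shot scale, 70 x 125 x 21 mm, bystander; origin at the centre of its underside
- brown_cup: brown cup with a handle, 81 x 111 x 79 mm, bystander; origin at the centre of its underside
- grip (a point): point on the axis of the red upright grip post at the lever's end, 82 mm above the counter; post 16 mm in diameter, from 43 to 108 mm above the counter, 105 mm from the hinge. Grasp it from above, best with the fingers before and behind it along the stroke (it may turn between them); it moves on a level arc about lever_hinge. The lever's end stops are rigid
- grip_mount (a joint): how far the grip post is pushed aside on the rubber mount at its foot, in m along the stroke, positive towards the jaws; 0 when free, 5 N per mm. Proper strokes stay below 3 mm; over 5 mm (25 N) either way counts as ramming the lever
Not all that is in view belongs to the job. Leave any pink or purple look-alike of the tamper alone.

How it is judged:
On the way, in this order (a step that is already met when the one before it is completed fails the run):
1. the tamper stands upright on the bed between the jaws, let go, not yet gripped (x of tamper in the frame of clamp between -0.025 and 0.012 m and y of tamper in the frame of clamp between -0.012 and 0.012 m and z of tamper in the frame of clamp below 0.015 m and angle between tamper's own z axis and vertical below 0.08 rad and contact force between the fingers and tamper below 0.2 N), for 0.2 s.
2. the moving jaw grips the tamper's base with at least 6 N (contact force between jaw and tamper above 6 N), for 0.2 s.
At the end, for the whole second after the job is handed in: The tamper stands upright (within 0.1 rad) on the bed, seated in the V jaw (within 12 mm along and 6 mm across of the seat), at rest, gripped by the moving jaw with 6 N or more; the lever is back within 0.1 rad of its rest end (contact force between jaw and tamper above 6 N and x of tamper in the frame of clamp between -0.012 and 0.012 m and y of tamper in the frame of clamp between -0.006 and 0.006 m and z of tamper in the frame of clamp below 0.016 m and angle between tamper's own z axis and vertical below 0.1 rad and linear speed of tamper below 0.02 m/s and value of joint lever below 0.1 rad); the robot touches nothing.
It fails at once if the tamper's base is crushed (over 40 N from the moving jaw) (contact force between jaw and tamper above 40 N).
It fails at once if the lever is rammed against an end stop (grip post pushed over 5 mm aside on its mount, 25 N) (value of joint grip_mount above 0.005 m or value of joint grip_mount below -0.005 m).
It fails at once if the robot pushes the moving jaw itself (over 5 N) (contact force between any of the fingers, the arm and jaw above 5 N).
It fails at once if a bystander is moved more than 30 mm (distance of any of dosing_cup, jigger, milk_jug, shot_scale, brown_cup from where it was at the start of the episode above 0.03 m).
It also fails if it takes over 72 s, if anything falls off the work surface, if the arm or the gripper's body presses on something with over 40 N, if the wrist force passes 120 N, or if a joint passes its speed limit or range.

ROBOT

A 7-joint arm with a two-finger parallel gripper is mounted at the origin on a cart in front of the work surface, level with it; the furniture and walls round the work are solid. World frame = base frame: x ahead of the robot, y to its left, z up, the work surface at z = 0. Lengths are in m, angles in rad, forces in N, time in s.
With the tool pointing down it reaches from about 0.425 to 0.925 m from the base axis. Payload 6.8 kg.
Tool frame: the origin (TCP) lies midway between the tips of the shut fingers; the grasp point (between the pads) lies 19 mm behind it; x points along the fingers, y is the direction in which the jaws open and shut, and the axes are right-handed (so a half turn about x gives the same grasp; the last joint's range is limited). The gripper opens to 85 mm and grips with 20 to 120 N. Pads are 22 mm wide; open, the fingers measure 114 mm over their backs; the gripper's body (76 mm by 85 mm) begins 54 mm behind the grasp point. The pads swing forward as they close: fully open they stand 13 mm farther back than shut.
Start: joints at [1.011, 0.477, 0.022, 1.555, -0.011, 1.109, -0.083], TCP at [0.295, -0.607, 0.231] pointing down, gripper open.
Joint ranges: [-2.96, 2.96], [-0.34, 2.1], [-1.41, 1.46], [0.24, 2.44], [-1.37, 4.51], [0.17, 1.92], [-2.96, 2.96]. Speed limits (rad/s): [2.39, 2.39, 3.14, 3.14, 3.14, 3.14, 3.14].

INTERFACE

Orientations are given as a rotation vector (axis times angle).
In Python, from bench import r, viewer, nets gives the robot as it stands.
- The arm moves only by the shell command python3 -m pendant 'ROWS' [FORCE]. ROWS is JSON, one flat list of numbers, 5 for each row, row after row: the finger opening in mm, from 0 to 85.4, then the shift along the tool's x, y, z in mm, then the turn about the tool's x in rad. A call has 1 to 20 rows; each row shifts and turns the commanded pose from where the row before left it, along the tool's axes as they then stand; what a row does not reach is not made up. A row lasts 1/8 s, in which the tool goes at most 62.5 mm and 10.7 degrees, less where a joint would pass 70% of its speed; a pose out of reach is approached as far as the arm can. A call with a gripper value outside its range is refused whole. The fingers move at their own pace and stop on an object; FORCE is the grip in N (left out, the last holds). Time passes only in rows, so rows that do not move let the fingers close. It gives the time, the measured TCP pose, the force and the opening at its end, in the units of the state.
- r.get_obs(): the state, without advancing time (a new reading comes with each control period).
- viewer.grab_frame(name): name is "side" or "top" or "wrist"; returns (picture, depth): 420x560x3 uint8, red, green, blue; 420x560 float32, m along the optical axis (not along the pixel's ray), 0 where there is no reading.
- viewer.calibration(name): a dict with "mtx" (3x3 intrinsics, pixels), "world_to_cam" (4x4, takes a point from world to camera coordinates). Camera axes: x right, y up, looking along -z (the intrinsics and any distortion apply to the point x, -y, -z); pixel columns grow to the right and rows downward; lengths in m; the calibration is good to about 2 mm. A picture is of the moment at which its call begins: read the wrist's pose just before it. calibration takes no time and is no camera call; for the wrist camera it gives the pose at the moment of the call.
- r.hand_in(): hands the job in, once; it reports no verdict.
Trained networks look in the newest picture that a camera, given by its name, has taken for a name from the list of things; names that differ only in an ending like _2 or _b are one class to them, and where a whole thing is asked for, a point or a joint stands for the part that bears it (a point fixed in the world has none). Each returns a list of dicts, best first, with "score" (0 to 1); they miss things now and then, are a little off and sometimes report something else, mostly with a low value. They report only what shows in the picture. A call takes as long as a camera call. They do not tell look-alikes from the thing itself.
- nets.look_for(name, camera): "location" ([x, y, z] in m, in world coordinates, good to about 4 mm: the middle of the surface that is visible of it).
- nets.silhouettes(name, camera): "mask" (420x560 bool, what is visible of it).
The state is a dict: "clock": time; "joints": joint angles; "qvel": joint speeds; "tau": joint torques, N m; "tcp_pos": TCP position; "orientation": TCP orientation; "contact_force": force on the tool from outside, world axes, zero at the start; "moment": the same for the moment, N m; "grip_width": finger opening in m.
Only numpy, scipy, OpenCV 4.12 (cv2) and the standard library are available. Lean on these libraries where they do the work, as an engineer would, in place of code of your own. Each camera call takes 0.05 s, during which the arm holds its last target. There are 200 camera calls.

## Working session

There is one attempt and no reset: what is moved stays moved. The work goes in short steps, Python scripts to look and compute and a shell command to move; the robot and the scene stay as the last step left them, time stands still between calls to the robot, and variables do not carry over. Pictures are saved under pics/ and viewed, about 8 in all and at most 12, crops included, and the job is handed in when it is done.

```bash
mkdir -p pics; ls; cat > h.py <<'E'
import numpy as np, cv2
from bench import r, viewer, nets
def save(n,img): cv2.imwrite('pics/'+n,cv2.cvtColor(img,cv2.COLOR_RGB2BGR))
def cloud(cam,depth):
    c=viewer.calibration(cam); K=c['mtx']; T=np.linalg.inv(c['world_to_cam'])
    v,u=np.mgrid[:420,:560]; x=(u-K[0,2])/K[0,0]*depth; y=(v-K[1,2])/K[1,1]*depth
    return np.stack([x,-y,-depth],-1)@T[:3,:3].T+T[:3,3]
E
python3 - <<'E'
from h import *
o=r.get_obs(); print(o['clock'],o['tcp_pos'],o['orientation'],o['contact_force'])
ims=[]
for cam in('top','side'):
    im,d=viewer.grab_frame(cam); ims.append(im); np.savez(cam+'.npz',im=im,d=d,P=cloud(cam,d))
    for n in['tamper','clamp','jaw','grip','lever','dosing_cup','jigger','milk_jug','shot_scale','brown_cup']:
        print(cam,n,[(np.round(x['location'],3).tolist(),round(x['score'],2)) for x in nets.look_for(n,cam)[:3]])
save('a_top.png',ims[0]);save('a_side.png',ims[1])
print(r.get_obs()['clock'])
E
```

```text
pics
0.0 [ 0.29440767 -0.60673155  0.23031207] [ 1.97080692  0.45486753 -1.9719174 ] [ 0.26355477  0.24302611 -0.52571063]
top tamper [([0.578, 0.176, 0.015], 0.76), ([0.678, 0.194, 0.019], 0.74), ([0.608, 0.261, 0.015], 0.54)]
top clamp [([0.58, -0.043, 0.016], 0.84), ([0.525, -0.352, 0.016], 0.3)]
top jaw [([0.601, -0.054, 0.03], 0.75)]
top grip [([0.512, 0.027, 0.084], 0.38)]
top lever [([0.56, 0.009, 0.037], 0.74)]
top dosing_cup [([0.527, -0.353, 0.014], 0.78)]
top jigger [([0.49, 0.338, 0.053], 0.62), ([0.511, 0.025, 0.085], 0.43)]
top milk_jug [([0.654, 0.459, 0.045], 0.61), ([0.529, 0.436, 0.06], 0.33)]
top shot_scale [([0.434, -0.492, 0.016], 0.62)]
top brown_cup [([0.654, 0.46, 0.047], 0.65), ([0.532, 0.434, 0.059], 0.6)]
side tamper [([0.578, 0.181, 0.018], 0.84), ([0.678, 0.2, 0.02], 0.84), ([0.601, 0.28, 0.018], 0.7)]
side clamp [([0.581, -0.034, 0.015], 0.66)]
side jaw [([0.597, -0.051, 0.024], 0.56)]
side grip [([0.51, 0.031, 0.075], 0.45)]
side lever [([0.55, 0.019, 0.042], 0.81)]
side dosing_cup [([0.519, -0.361, 0.026], 0.61), ([0.517, 0.032, 0.074], 0.32)]
side jigger [([0.49, 0.342, 0.054], 0.87)]
side milk_jug [([0.647, 0.454, 0.047], 0.95)]
side shot_scale [([0.411, -0.498, 0.018], 0.63)]
side brown_cup [([0.523, 0.452, 0.057], 0.86)]
1.1
```

View pics/a_top.png

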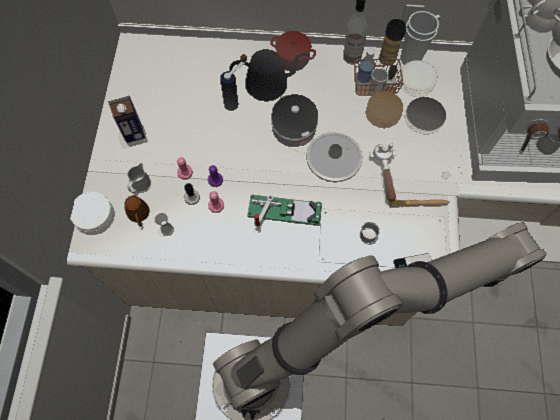

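View pics/a_side.png

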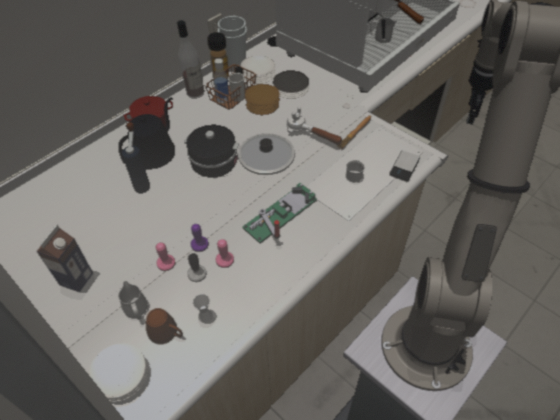

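The top view shows four tamper-like things: pink (183,168), purple (214,175), pink (215,200), and black with a steel base (191,193). The black and steel one fits the description. The clamp is green at (248–322, 195–223), with the red post at (257,220). I'll confirm these with a crop.

```bash
python3 - <<'E'
from h import *
tops=[]
for cam in('top','side'):
    z=np.load(cam+'.npz'); im,P=z['im'],z['P']
    hsv=cv2.cvtColor(im,cv2.COLOR_RGB2HSV)
    H,S,V=[hsv[...,i].astype(int) for i in range(3)]
    box=(P[...,0]>.4)&(P[...,0]<.75)&(P[...,1]>-.25)&(P[...,1]<.15)
    g=(H>40)&(H<90)&(S>90)&box&(P[...,2]>-.01)
    q=P[g&(P[...,2]<.02)]; print(cam,'green',len(q),np.median(q[:,2]))
    rect=cv2.minAreaRect((q[:,:2]*1000).astype(np.float32)); print(rect); print(cv2.boxPoints(rect).round(1).tolist())
    red=((H<8)|(H>172))&(S>110)&box&(P[...,2]>.02); q=P[red]; print('red',len(q),q.mean(0).round(4) if len(q) else '', np.percentile(q[:,2],[5,95]) if len(q) else '')
    # black handle
    b=(V<70)&(P[...,2]>.02)&(P[...,2]<.12)&(P[...,0]>.5)&(P[...,0]<.68)&(P[...,1]>.12)&(P[...,1]<.32)
    q=P[b]; print('black',len(q)); 
    if len(q): print(q.mean(0).round(4),np.percentile(q,[5,95],axis=0).round(4).tolist(), q[q[:,2]>.085].mean(0).round(4))
    # tilt check: table z
    t=P[(P[...,0]>.5)&(P[...,0]<.68)&(P[...,1]>.1)&(P[...,1]<.32)]; print('table z',np.median(t[:,2]))
    if cam=='top': crop=im[155:235,170:330]
    else: crop=im[170:290,140:330]
    tops.append(cv2.resize(crop,(800,int(800*crop.shape[0]/crop.shape[1])) if cam=='top' else (300,190),interpolation=cv2.INTER_CUBIC))
h=tops[1]; pad=np.zeros((190,800,3),np.uint8); pad[:,:300]=h
save('b.png',np.vstack([tops[0],pad]))
E
```

```text
top green 489 0.011693065237522227
((586.5987548828125, -63.04063415527344), (246.18946838378906, 84.68415832519531), 87.28843688964844)
[[538.5, -184.0], [623.0999755859375, -188.0], [634.7000122070312, 57.900001525878906], [550.0999755859375, 61.900001525878906]]
red 37 [0.5124 0.0247 0.0885] [0.05157869 0.11265495]
black 123
[0.6258 0.2422 0.0727] [[0.5987, 0.1843, 0.029], [0.6772, 0.2736, 0.0983]] [0.6115 0.2609 0.0934]
table z 0.0014904654082792401
side green 0 nan
((0.0, 0.0), (0.0, 0.0), 0.0)
[[0.0, 0.0], [0.0, 0.0], [0.0, 0.0], [0.0, 0.0]]
red 12 [0.5148 0.029  0.1085] [0.10402812 0.11154107]
black 145
[0.6184 0.2591 0.0732] [[0.5985, 0.197, 0.0414], [0.6778, 0.2814, 0.0982]] [0.6067 0.2717 0.0935]
table z 0.0017139693392818067
  return _methods._mean(a, axis=axis, dtype=dtype,
  ret = ret.dtype.type(ret / rcount)
```

View pics/b.png

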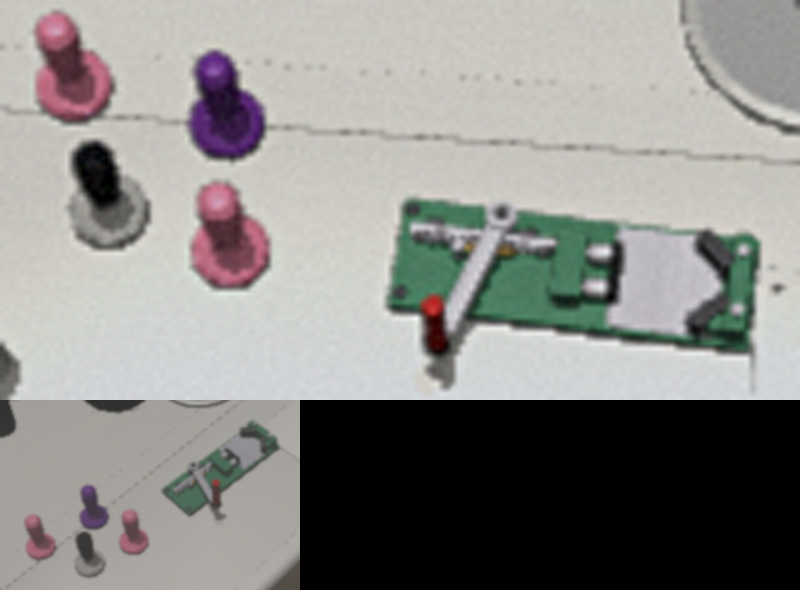

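The crop confirms it: the black handle with the steel base at crop (95,190) is the tamper. The clamp has its V jaw on the right (world −y), and the red post at crop (433,320) sits at the rest end. The fitted clamp pose predicts the post at (0.514, 0.026), and I measured (0.512, 0.025).

```bash
cat >> h.py <<'E'
from scipy.spatial.transform import Rotation as Ro
def plan(x,y,z,yaw=None):
    """tool-frame shift in mm to TCP target, and turn so that tool y lies along world yaw (mod pi)"""
    o=r.get_obs(); R=Ro.from_rotvec(o['orientation']).as_matrix()
    print('t',o['clock'],'tcp',o['tcp_pos'].round(4),'F',o['contact_force'].round(2),'w',round(o['grip_width'],4))
    print('tool y',R[:,1].round(3),'z',R[:,2].round(3),'x',R[:,0].round(3),'j7',o['joints'][6].round(2))
    d=np.array([x,y,z])-o['tcp_pos']; print('shift tool mm',(R.T@d*1000).round(1))
    if yaw is not None:
        a=np.arctan2(R[1,1],R[0,1]); t=(yaw-a+np.pi/2)%np.pi-np.pi/2; print('turn (about tool x)',-t)
E
python3 -c "
from h import *
plan(.60,.20,.23,np.pi/2)"
```

```text
t 1.1 tcp [ 0.2947 -0.6073  0.2313] F [-0.01 -0.38 -0.14] w 0.0855
tool y [ 0.437 -0.9    0.   ] z [-0.9   -0.437  0.   ] x [ 0. -0. -1.] j7 -0.08
shift tool mm [   1.3 -593.  -627.1]
turn (about tool x) 0.45176108803439075
```

```bash
python3 -m pendant '[70,0,0,0,0.167, 70,0,0,0,0.167, 70,0,0,0,0.166, 70,-3,-55,-24,0, 70,-3,-55,-24,0, 70,-3,-55,-24,0, 70,-3,-55,-24,0, 70,-3,-55,-24,0, 70,-3,-55,-24,0, 70,-3,-55,-24,0, 70,-3,-55,-24,0, 70,-3,-55,-24,0, 70,-3,-55,-24,0, 70,0,0,0,0, 70,0,0,0,0]'
python3 - <<'E'
from h import *
plan(.607,.266,.15)
im,d=viewer.grab_frame('wrist'); P=cloud('wrist',d); np.savez('w1.npz',im=im,d=d,P=P)
save('w1.png',im)
print(P[210,280],P[0,0],P[0,-1],P[-1,0],P[-1,-1])
for n in['clamp','jaw','lever','grip']: print(n,[(np.round(x['location'],4).tolist(),round(x['score'],2)) for x in nets.look_for(n,'wrist')[:2]])
E
```

```text
clock: 2.98
tcp_pos: [0.5608, -0.0698, 0.2612]
orientation: [-2.197, 0.053, 2.198]
contact_force: [0.7, -0.4, 1.0]
grip_width: 0.0699
t 2.975 tcp [ 0.5608 -0.0698  0.2612] F [ 0.72 -0.44  0.99] w 0.0699
tool y [-0.048 -0.999  0.001] z [-0.999  0.048  0.   ] x [-0.    -0.001 -1.   ] j7 -1.65
shift tool mm [ 111.  -337.7  -30.1]
[ 0.51486067 -0.06648543 -0.00140581] [ 7.71278201e-01  2.28920910e-01 -4.00812840e-04] [ 7.41128931e-01 -3.86859248e-01 -6.39474054e-04] [ 0.57615143 -0.01430406  0.35149479] [ 0.57005297 -0.13021652  0.35135845]
clamp [([0.5898, -0.0412, 0.0097], 0.65)]
jaw [([0.5954, -0.0581, 0.0299], 0.67)]
lever [([0.5573, 0.0099, 0.0378], 0.62)]
grip [([0.5235, 0.0225, 0.0893], 0.89), ([0.5119, -0.3646, 0.0323], 0.65)]
```

View pics/w1.png

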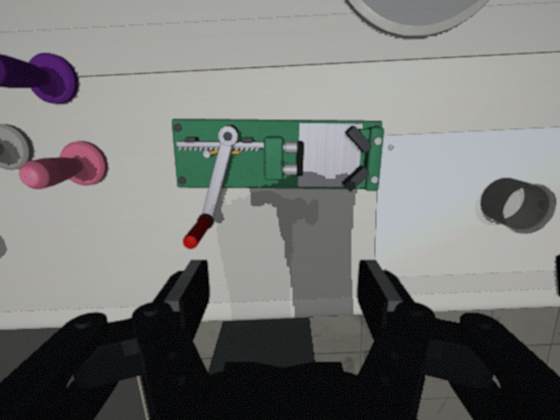

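The wrist view shows the whole clamp at (173–383, 119–190), the pivot at (228,136), the post top at (191,241) and the pad face at x≈302. I'll fit from this picture.

```bash
python3 - <<'E'
from h import *
z=np.load('w1.npz'); im,P=z['im'],z['P']
hsv=cv2.cvtColor(im,cv2.COLOR_RGB2HSV); H,S,V=[hsv[...,i].astype(int) for i in range(3)]
w=np.zeros((420,560),bool); w[105:205,160:395]=1
g=(H>40)&(H<90)&(S>90)&w&(P[...,2]<.02); q=P[g]; print(len(q),np.median(q[:,2]))
rect=cv2.minAreaRect((q[:,:2]*1000).astype(np.float32)); print(rect)
b=cv2.boxPoints(rect)/1000; c=np.mean(b,0)
e=[b[(i+1)%4]-b[i] for i in range(4)]; e=[v for v in e if np.linalg.norm(v)>.15]; x=max(e,key=lambda v:-v[1]); x/=np.linalg.norm(x); y=np.array([-x[1],x[0]])
O=c+.076*x-.002*y; print('x',x,'O',O)
f=lambda a,b_:O+a/1000*x+b_/1000*y
print('nest',f(-8,0),'hinge',f(-130,26))
for t in(0,.05,.3,.55): 
    p=f(-130+105*np.sin(t-.3),26-105*np.cos(t-.3)); print(t,p)
np.savez('clamp.npz',O=O,x=x,y=y)
hp=P[132:141,224:233].reshape(-1,3); print('hinge px',np.median(hp,0))
red=((H<8)|(H>172))&(S>110)&(P[...,2]>.02); q=P[red]; print('red',len(q),np.percentile(q[:,2],[5,95])); 
for lo in(.05,.07,.09,.105): s=q[(q[:,2]>lo)&(q[:,2]<lo+.02)]; print(lo,s.mean(0).round(4))
pf=P[150:168,299:304].reshape(-1,3); print('pad',[( (p[:2]-O)@x).round(4) for p in np.median(P[150:168,297:307],0)],np.median(P[150:168,297:307],0)[:,2].round(3))
v=nets.look_for('tamper','wrist'); print([(a['location'],a['score']) for a in v])
E
```

```text
5278 0.010495918680571592
((588.59326171875, -65.56412506103516), (247.64852905273438, 81.43250274658203), 86.64191436767578)
x [-0.05857608 -0.99828297] O [ 0.5821449  -0.14131647]
nest [ 0.5826135  -0.13333021] hinge [ 0.6157152  -0.01306268]
0 [0.51739466 0.02378946]
0.05 [0.5156757  0.01882943]
0.3 [ 0.51089545 -0.00691218]
0.55 [ 0.51263239 -0.03303619]
hinge px [ 0.61547394 -0.01464822  0.04231798]
red 761 [0.04443515 0.34847056]
0.05 [0.5335 0.042  0.0601]
0.07 [0.5382 0.0517 0.0797]
0.09 [0.5197 0.0215 0.1031]
0.105 [0.5181 0.0231 0.1062]
pad [np.float64(-0.0512), np.float64(-0.0501), np.float64(-0.0489), np.float64(-0.0478), np.float64(-0.0466), np.float64(-0.0454), np.float64(-0.043), np.float64(-0.0418), np.float64(-0.0406), np.float64(-0.0394)] [0.03  0.031 0.031 0.031 0.031 0.03  0.011 0.011 0.011 0.012]
[([0.6119, 0.2554, 0.0138], 0.84), ([0.683, 0.177, 0.0127], 0.59), ([0.5894, 0.1669, 0.0384], 0.58)]
```

```bash
python3 -m pendant '[55,0,-56,8,0, 55,0,-56,8,0, 55,0,-56,8,0, 55,0,-56,8,0, 55,0,-56,8,0, 55,0,-56,8,0, 55,0,0,0,0, 55,0,0,0,0]'
python3 - <<'E'
from h import *
im,d=viewer.grab_frame('wrist'); P=cloud('wrist',d); save('w2.png',im)
hsv=cv2.cvtColor(im,cv2.COLOR_RGB2HSV); V=hsv[...,2]
for m in nets.silhouettes('tamper','wrist')[:5]:
    k=m['mask']; q=P[k]; print(m['score'],k.sum(),np.argwhere(k).mean(0).round(),'sat',hsv[k][:,1].mean().round(),'V',V[k].mean().round())
    for lo,hi in((.004,.025),(.035,.06),(.06,.09),(.09,.1)):
        s=q[(q[:,2]>lo)&(q[:,2]<hi)]; 
        if len(s)>10: print(lo,len(s),s.mean(0).round(4),s.min(0).round(4),s.max(0).round(4))
plan(.607,.266,.15)
E
```

```text
clock: 4.28
tcp_pos: [0.5295, 0.2674, 0.2611]
orientation: [-2.197, 0.055, 2.197]
contact_force: [0.7, 0.3, -0.6]
grip_width: 0.0549
0.91 1921 [ 20. 240.] sat 117.0 V 131.0
0.004 1371 [0.7014 0.3009 0.0137] [0.6836 0.2761 0.004 ] [0.7245 0.3305 0.0238]
0.035 99 [0.7001 0.2991 0.0504] [0.6969 0.2897 0.0351] [0.7074 0.3114 0.0598]
0.06 350 [0.6986 0.3015 0.0783] [0.6958 0.2892 0.06  ] [0.7078 0.3157 0.09  ]
0.09 27 [0.6993 0.3038 0.0908] [0.6978 0.2981 0.0902] [0.7001 0.309  0.0919]
0.86 2544 [ 28. 346.] sat 169.0 V 97.0
0.004 1367 [0.6826 0.1961 0.0138] [0.6621 0.1638 0.0042] [0.7154 0.2176 0.0244]
0.035 99 [0.6802 0.1978 0.0501] [0.6746 0.1841 0.0356] [0.6918 0.2043 0.0599]
0.06 463 [0.6806 0.1961 0.0806] [0.6739 0.1763 0.0602] [0.6963 0.205  0.09  ]
0.09 584 [0.6857 0.191  0.0938] [0.6763 0.1774 0.09  ] [0.6951 0.2025 0.0978]
0.8 1767 [106. 279.] sat 24.0 V 85.0
0.004 967 [0.6127 0.264  0.0121] [0.5879 0.2378 0.006 ] [0.6409 0.2922 0.0174]
0.06 214 [0.6136 0.2641 0.0878] [0.6    0.2501 0.0693] [0.629  0.2785 0.09  ]
0.09 573 [0.6145 0.2646 0.0937] [0.6023 0.2521 0.09  ] [0.6269 0.2765 0.0973]
0.75 2008 [123. 358.] sat 111.0 V 163.0
0.004 1058 [0.5923 0.1849 0.0135] [0.5634 0.1549 0.004 ] [0.617  0.2036 0.022 ]
0.035 39 [0.5918 0.188  0.0506] [0.5803 0.1813 0.0361] [0.602  0.1897 0.0595]
0.06 358 [0.5909 0.183  0.0827] [0.5761 0.1617 0.061 ] [0.6045 0.191  0.09  ]
0.09 533 [0.5905 0.177  0.0938] [0.5776 0.164  0.09  ] [0.6024 0.1879 0.0973]
0.35 6570 [72. 91.] sat 8.0 V 74.0
0.004 1280 [0.655  0.4625 0.015 ] [0.6068 0.4189 0.004 ] [0.6891 0.4886 0.025 ]
0.035 1855 [0.6557 0.4523 0.0479] [0.6023 0.4207 0.035 ] [0.6889 0.486  0.06  ]
0.06 2162 [0.6572 0.4564 0.0703] [0.6034 0.4235 0.06  ] [0.6968 0.4852 0.0829]
t 4.375 tcp [0.5299 0.2662 0.2612] F [ 0.31  0.69 -0.24] w 0.0548
tool y [-0.051 -0.999  0.001] z [-0.999  0.051 -0.   ] x [ 0.    -0.001 -1.   ] j7 -2.29
shift tool mm [111.2  -3.8 -77. ]
```

View pics/w2.png

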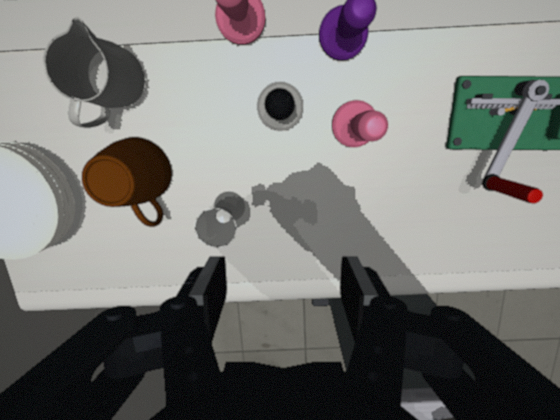

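The black handle is at (278,104), world (0.6145, 0.2645), with its top at about 0.095 m. Its neighbours are clear.

```bash
python3 -m pendant '[55,40,-1.3,-42.3,0, 55,50,-1.3,-42.3,0, 55,55,0,0,0, 55,40,0,0,0, 55,26,0,0,0, 55,0,0,0,0, 20,0,0,0,0, 20,0,0,0,0, 20,0,0,0,0, 20,0,0,0,0]' 45
python3 -c "
from h import *
plan(.5826,-.1330,.15)"
```

```text
clock: 5.62
tcp_pos: [0.6133, 0.2674, 0.0547]
orientation: [-2.2, 0.052, 2.193]
contact_force: [0.4, -1.3, 7.1]
grip_width: 0.0276
t 5.625 tcp [0.6133 0.2674 0.0547] F [ 0.36 -1.27  7.12] w 0.0276
tool y [-0.049 -0.999 -0.001] z [-0.999  0.049 -0.003] x [ 0.003  0.001 -1.   ] j7 -2.29
shift tool mm [-95.9 401.3  11. ]
```

```bash
python3 -m pendant '[20,-20,0,0,0, 20,-40,0,0,0, 20,-40,0,0,0, 20,0,0,0,0, 20,0,0,0,0, 20,0,0,0,0]'
python3 - <<'E'
from h import *
plan(.5826,-.1330,.15)
im,d=viewer.grab_frame('wrist'); P=cloud('wrist',d)
for m in nets.silhouettes('tamper','wrist')[:5]:
    k=m['mask']; print(m['score'],k.sum(),np.argwhere(k).mean(0).round(),P[k].mean(0))
save('w3.png',im)
E
```

```text
clock: 6.38
tcp_pos: [0.6106, 0.2662, 0.1505]
orientation: [-2.194, 0.055, 2.202]
contact_force: [-0.0, -0.8, -4.5]
grip_width: 0.0272
t 6.375 tcp [0.6106 0.2662 0.1505] F [-0.01 -0.82 -4.54] w 0.0272
tool y [-0.048 -0.999  0.002] z [-0.999  0.048  0.003] x [-0.003 -0.002 -1.   ] j7 -2.26
shift tool mm [  1.4 400.1   8.8]
0.94 4592 [103. 374.] [0.68878059 0.19817202 0.05282649]
0.93 9833 [263. 283.] [0.61987292 0.26433314 0.15112421]
0.92 4345 [ 81. 224.] [0.70778539 0.29916787 0.05436604]
0.89 4140 [226. 388.] [0.59684195 0.18276698 0.04982026]
```

View pics/w3.png

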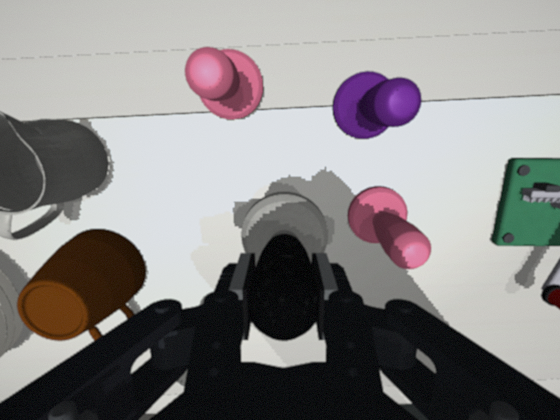

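The tamper is held, with about 4.5 N of weight; the base is at (285,225) and the handle between the fingers at (285,285). Next I'll measure its offset and tilt in the hand.

```bash
python3 - <<'E'
from h import *
o=r.get_obs()
im,d=viewer.grab_frame('wrist'); P=cloud('wrist',d)
R=Ro.from_rotvec(o['orientation']).as_matrix()
m=[k for k in nets.silhouettes('tamper','wrist') if k['mask'][280,285]][0]['mask']
L=(P-o['tcp_pos'])@R*1000
print('tcp',o['tcp_pos'])
W=P-[*o['tcp_pos'][:2],0]
k=m
for a in range(120,205,8):
    s=W[k&(P[...,2]>a/1000)&(P[...,2]<a/1000+.008)]*1000
    if len(s)>5: print(a,len(s),'x',s[:,0].min().round(1),s[:,0].max().round(1),s[:,0].mean().round(1),'y',s[:,1].min().round(1),s[:,1].max().round(1),s[:,1].mean().round(1))
zz=np.sort(P[k][:,2]); print(zz[[10,100,-100,-10]])
for lo in range(85,130,5):
    s=W[k&(P[...,2]>lo/1000)&(P[...,2]<lo/1000+.005)]*1000
    if len(s)>5: print(lo,len(s),s.min(0).round(1),s.max(0).round(1))
# circle fit of front rim of base (max-x edge)
ring=[]
# fit planes: handle top and base top
for nm,lo,hi in(('base',.090,.135),('top',.185,.21)):
    s=P[k&(P[...,2]>lo)&(P[...,2]<hi)]
    if len(s)>50:
        A=np.c_[s[:,:2]-s[:,:2].mean(0),np.ones(len(s))]; c=np.linalg.lstsq(A,s[:,2],rcond=None)[0]; print(nm,len(s),c)
E
```

```text
tcp [0.61096357 0.26649632 0.1509091 ]
120 27 x 6.5 11.5 9.0 y -8.6 3.4 -2.0
128 83 x 7.1 12.8 11.2 y -11.3 6.9 -2.3
136 138 x 5.8 14.4 12.1 y -13.5 9.8 -2.1
144 215 x 5.9 14.9 12.5 y -15.3 12.3 -1.9
152 273 x 4.4 15.5 13.1 y -15.6 13.8 -2.0
160 385 x 6.3 16.1 13.5 y -15.2 12.3 -2.0
168 546 x 5.6 16.3 13.3 y -15.2 12.4 -1.9
176 841 x -10.8 16.1 12.2 y -15.2 13.1 -1.9
184 3177 x -9.8 15.8 4.9 y -15.1 12.5 -1.4
192 248 x -5.0 11.1 1.7 y -9.5 6.1 -1.4
[-0.0017523   0.09876708  0.19239997  0.29246402]
95 81 [ 14.1 -25.2  95.9] [28.3 22.  99.9]
100 340 [-10.  -29.4 100. ] [ 28.3  25.5 105. ]
105 1468 [-17.3 -28.5 105. ] [ 27.7  25.  110. ]
110 1540 [-14.1 -24.1 110. ] [ 22.9  20.3 115. ]
115 401 [ -3.6 -16.4 115. ] [ 14.2  11.1 119.9]
120 26 [  6.5  -8.6 120.2] [ 10.    3.4 122.5]
125 16 [  7.1 -10.6 128. ] [ 11.8   5.3 130. ]
base 3928 [-0.17466875 -0.00148442  0.11038584]
top 3163 [-0.17764918  0.01009669  0.18961105]
```

```bash
python3 - <<'E'
from h import *
o=r.get_obs()
im,d=viewer.grab_frame('wrist'); P=cloud('wrist',d)
m=[k for k in nets.silhouettes('tamper','wrist') if k['mask'][280,285]][0]['mask']
W=(P-[*o['tcp_pos'][:2],0])*1000
for v in range(185,345,5):
    s=W[v,275:292][m[v,275:292]]
    if len(s): print(v,np.median(s,0).round(1))
# base rim circle: outermost points of the base mask, upper part of the image
c=max(cv2.findContours(m.astype(np.uint8),0,1)[0],key=len)[:,0]
q=np.array([W[y,x] for x,y in c if y<225]); print(q[::6].round(1).tolist())
E
```

```text
195 [ 27.2  -2.8 105.5]
200 [ 24.9  -2.7 108. ]
205 [ 22.2  -2.5 110.1]
210 [ 19.6  -2.4 111.6]
215 [ 17.   -2.3 113.1]
220 [ 14.3  -2.1 114.4]
225 [ 11.8  -2.  116. ]
230 [  9.3  -1.9 118.1]
235 [ 12.2  -2.  133.9]
240 [ 13.8  -2.1 145. ]
245 [ 14.5  -2.1 152.8]
250 [ 15.2  -2.1 160.3]
255 [ 15.5  -2.1 166.6]
260 [ 15.5  -2.1 171.5]
265 [ 15.3  -2.1 175.7]
270 [ 15.3  -2.5 180. ]
275 [ 15.1  -2.1 183.8]
280 [ 13.8  -2.1 185.2]
285 [ 12.5  -2.  186.9]
290 [ 11.6  -2.  188.7]
295 [ 10.7  -1.9 190.7]
300 [  8.9  -1.8 191.3]
305 [  7.1  -1.7 191.6]
310 [  5.4  -1.6 192.1]
315 [  3.5  -1.5 192.5]
320 [  1.3  -1.4 192.6]
325 [ -0.8  -1.3 192.4]
330 [ -3.3  -1.2 192.1]
335 [ -5.7  -1.1 191.9]
340 [-161.4    5.1   -0.8]
[[5.2, 3.8, -2.2], [27.4, 4.7, 99.3], [26.0, 8.6, 98.0], [24.0, 12.4, 99.6], [21.0, 16.4, 100.0], [-11.1, 32.7, -1.5], [14.2, 21.9, 100.5], [11.9, 22.8, 105.4], [8.8, -27.4, 105.5], [12.5, -26.3, 104.5], [16.8, -23.8, 105.6], [19.4, -21.8, 100.8], [22.0, -19.0, 98.0], [24.7, -15.1, 100.3], [26.3, -11.4, 100.5], [27.4, -7.8, 99.0], [27.9, -4.1, 97.6], [27.8, -0.3, 96.8]]
```

The tamper hangs upright: the dome apex and the base are centred at about TCP + (1.1, −2.1) mm. I'll carry it higher, over the neighbours, to a point above the nest.

```bash
python3 -m pendant '[20,-30,0,0,0, 20,-30,0,0,0, 20,0,30,0.7,0, 20,0,57,1.5,0, 20,0,57,1.5,0, 20,0,57,1.5,0, 20,0,57,1.5,0, 20,0,57,1.5,0, 20,0,57,1.5,0, 20,20,27,0.8,0, 20,40,0,0,0, 20,20,0,0,0, 20,0,0,0,0, 20,0,0,0,0]'
python3 - <<'E'
from h import *
plan(.5814,-.1313,.0677,np.arctan2(-.9983,-.0586))
o=r.get_obs()
im,d=viewer.grab_frame('wrist'); P=cloud('wrist',d); save('w4.png',im)
hsv=cv2.cvtColor(im,cv2.COLOR_RGB2HSV); H,S,V=[hsv[...,i].astype(int) for i in range(3)]
g=(H>40)&(H<90)&(S>90)&(P[...,2]<.02)&(P[...,2]>0); q=P[g]*1000
print(cv2.boxPoints(cv2.minAreaRect(q[:,:2].astype(np.float32))).round(1).tolist())
E
```

```text
clock: 8.43
tcp_pos: [0.5831, -0.131, 0.1337]
orientation: [-2.199, 0.053, 2.195]
contact_force: [0.7, 0.3, -3.3]
grip_width: 0.0278
t 8.425 tcp [ 0.5831 -0.131   0.1337] F [ 0.67  0.33 -3.32] w 0.0278
tool y [-0.048 -0.999  0.   ] z [-0.999  0.048 -0.002] x [ 0.002 -0.    -1.   ] j7 -1.59
shift tool mm [66.   0.4  1.8]
turn (about tool x) 0.010660971116982498
[[541.7999877929688, -186.8000030517578], [623.9000244140625, -191.39999389648438], [637.7000122070312, 56.900001525878906], [555.5999755859375, 61.5]]
```

View pics/w4.png

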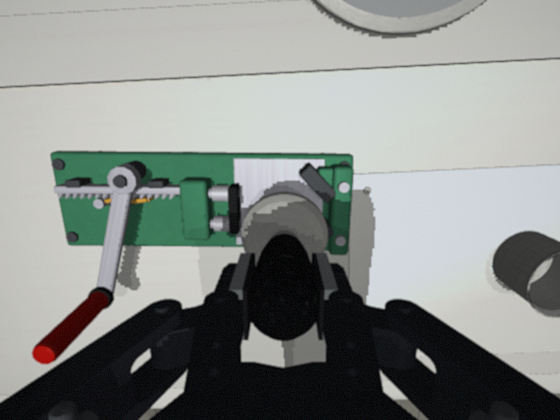

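It is centred over the bed: the pad is at x≈238, the V jaw at x≈318 and the base between them at (285,225). Going down.

```bash
python3 -m pendant '[20,30,0,0.3,0, 20,20,0,0,0, 20,10,0,0,0, 20,3,0,0,0, 20,1,0,0,0, 20,0,0,0,0, 20,0,0,0,0]'
```

```text
clock: 9.35
tcp_pos: [0.5822, -0.1311, 0.0691]
orientation: [-2.198, 0.053, 2.196]
contact_force: [0.4, -0.0, -4.4]
grip_width: 0.0275
```

```bash
python3 -m pendant '[20,1.5,0,0,0, 20,1,0,0,0, 20,1,0,0,0, 20,0,0,0,0]'
```

```text
clock: 9.85
tcp_pos: [0.5826, -0.1313, 0.0668]
orientation: [-2.199, 0.054, 2.195]
contact_force: [-3.3, -0.1, 9.6]
grip_width: 0.0276
```

Contact with the bed is felt (+9.6 N), so I'm releasing and raising.

```bash
python3 -m pendant '[34,-1,0,0,0, 50,0,0,0,0, 50,0,0,0,0, 50,-15,0,0,0, 50,-40,0,0,0, 50,-50,0,0,0, 50,-50,0,20,0, 50,0,0,0,0, 50,0,0,0,0]'
python3 - <<'E'
from h import *
im,d=viewer.grab_frame('wrist'); P=cloud('wrist',d); save('w5.png',im[60:360,60:460])
c=np.load('clamp.npz'); O=np.array([.5835,-.1407]); x=np.array([-.0555,-.9985]); y=np.array([.9985,-.0555])
for m in nets.silhouettes('tamper','wrist')[:3]:
    k=m['mask']; q=P[k]; print(m['score'],k.sum())
    for lo,hi in((.012,.042),(.100,.115)):
        s=q[(q[:,2]>lo)&(q[:,2]<hi)]; 
        if len(s)>10: print(lo,len(s),s.mean(0).round(4),s.min(0).round(4),s.max(0).round(4), (s.mean(0)[:2]-O)@x,(s.mean(0)[:2]-O)@y)
hsv=cv2.cvtColor(im,cv2.COLOR_RGB2HSV); H,S,V=[hsv[...,i].astype(int) for i in range(3)]
red=((H<8)|(H>172))&(S>110)&(P[...,2]>.1)&(P[...,2]<.115); print('post top',P[red].mean(0),red.sum())
plan(.516,.025,.15)
E
```

```text
clock: 10.98
tcp_pos: [0.5618, -0.1301, 0.2215]
orientation: [-2.198, 0.053, 2.196]
contact_force: [-0.0, 0.7, -0.5]
grip_width: 0.0502
0.87 1536
0.012 699 [0.5879 0.1668 0.0159] [0.5673 0.1542 0.012 ] [0.6106 0.1848 0.0268] -0.30725126425084737 -0.012653162812751216
0.8 2121
0.012 1091 [ 0.5922 -0.1324  0.0243] [ 0.5647 -0.1586  0.0126] [ 0.6094 -0.1056  0.0319] -0.008811597355843016 0.008219120454872155
0.1 731 [ 0.583  -0.133   0.1042] [ 0.5694 -0.1459  0.1   ] [ 0.5949 -0.1201  0.1079] -0.007643218190489164 -0.0009375958060659918
post top [0.5189357  0.0208057  0.10457582] 246
t 11.075 tcp [ 0.5613 -0.13    0.2201] F [-0.09 -0.31  0.42] w 0.0499
tool y [-0.048 -0.999 -0.   ] z [-0.999  0.048  0.002] x [-0.002  0.    -1.   ] j7 -1.56
shift tool mm [  70.2 -152.6   52.6]
```

View pics/w5.png

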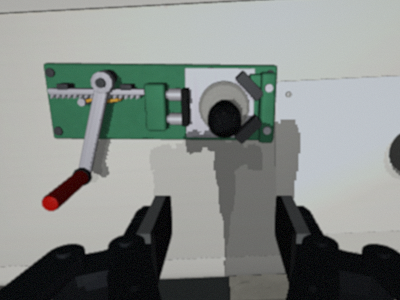

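The tamper stands upright at clamp (−7.6, −0.9) mm, with its base between pad and V, matching the picture (base at crop (222,105), clear of both jaws). Now to the post, which I'll cage loosely between the fingers.

```bash
python3 -m pendant '[40,15,-51,17,0, 40,25,-51,17,0, 40,25,-51,17,0, 40,0,0,0,0.01, 40,0,0,0,0, 40,0,0,0,0]'
python3 - <<'E'
from h import *
plan(.5175,.0255,.065)
im,d=viewer.grab_frame('wrist'); P=cloud('wrist',d); save('w6.png',im[100:,80:480])
hsv=cv2.cvtColor(im,cv2.COLOR_RGB2HSV); H,S,V=[hsv[...,i].astype(int) for i in range(3)]
red=((H<8)|(H>172))&(S>110)&(P[...,2]>.05)&(P[...,2]<.115)
for lo in(.06,.08,.1): s=P[red&(P[...,2]>lo)&(P[...,2]<lo+.02)]; print(lo,len(s),s.mean(0).round(4),s.min(0).round(4),s.max(0).round(4))
E
```

```text
clock: 11.82
tcp_pos: [0.5189, 0.0238, 0.1561]
orientation: [-2.191, 0.067, 2.191]
contact_force: [-0.8, -0.3, -0.4]
grip_width: 0.0402
t 11.825 tcp [0.5189 0.0238 0.1561] F [-0.77 -0.32 -0.45] w 0.0402
tool y [-0.06  -0.998  0.   ] z [-0.998  0.06  -0.   ] x [ 0. -0. -1.] j7 -1.9
shift tool mm [91.1 -1.7  1.5]
0.06 183 [0.5393 0.0351 0.0704] [ 0.5195 -0.1247  0.0602] [0.6023 0.1694 0.0796]
0.08 206 [0.5315 0.0187 0.0899] [ 0.5196 -0.1229  0.08  ] [0.601  0.1696 0.0997]
0.1 447 [0.5195 0.0236 0.1059] [ 0.5104 -0.1287  0.1001] [0.5839 0.0313 0.1085]
```

View pics/w6.png

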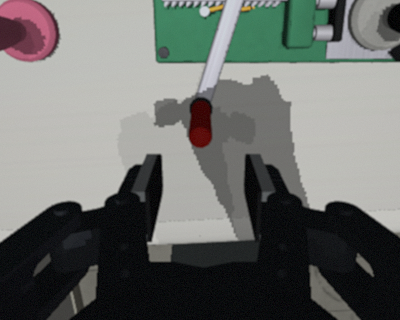

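The post top is at crop (200,135), between the fingers in y. Descending around it, then closing to a 20 mm cage.

```bash
python3 -m pendant '[40,31,-1.5,0.5,0, 40,35,0,0,0, 40,25,0,0,0, 40,0,0,0,0, 26,0,0,0,0, 20,0,0,0,0, 20,0,0,0,0, 20,0,0,0,0]' 20
```

```text
clock: 12.88
tcp_pos: [0.5182, 0.0268, 0.0656]
orientation: [-2.193, 0.064, 2.191]
contact_force: [0.0, -0.5, -0.1]
grip_width: 0.0201
```

Close briefly on the post to find its centre by feel; the cage bounds the offset to 2 mm.

```bash
python3 -m pendant '[14,0,0,0,0, 14,0,0,0,0, 14,0,0,0,0]' 20; python3 -c "
from h import *
plan(.518,.0255,.065)"
```

```text
clock: 13.25
tcp_pos: [0.5182, 0.0264, 0.0655]
orientation: [-2.193, 0.065, 2.191]
contact_force: [-1.6, -2.4, 5.3]
grip_width: 0.0153
t 13.25 tcp [0.5182 0.0264 0.0655] F [-1.56 -2.42  5.34] w 0.0153
tool y [-0.058 -0.998  0.   ] z [-0.998  0.058 -0.001] x [ 0.001 -0.    -1.   ] j7 -1.96
shift tool mm [0.5 0.9 0.1]
```

The force says the post's rest centre is at y≈0.0259, within 0.5 mm of the model. First stroke, with a loose cage.

```bash
python3 -m pendant '[18,0,0,0,0, 18,0,0,0,0, 18,0,2,0,0, 18,0,5,1.3,0, 18,0,5.1,1.3,0, 18,0,5.2,0.8,0, 18,0,5.2,0.8,0, 18,0,5.2,0.3,0, 18,0,5.3,0.2,0, 18,0,5.3,-0.2,0, 18,0,5.2,-0.3,0, 18,0,5.2,-0.8,0, 18,0,5.2,-0.8,0, 18,0,3.3,-0.7,0, 18,0,3,-0.7,0, 18,0,0,0,0, 18,0,0,0,0]'; python3 -c "
from h import *
plan(.518,.0259,.065)"
```

```text
clock: 15.38
tcp_pos: [0.5136, -0.0335, 0.0652]
orientation: [-2.193, 0.064, 2.191]
contact_force: [-0.8, -0.0, -0.5]
grip_width: 0.0178
t 15.375 tcp [ 0.5136 -0.0335  0.0652] F [-0.82 -0.01 -0.52] w 0.0178
tool y [-0.058 -0.998  0.   ] z [-0.998  0.058 -0.001] x [ 0.001 -0.    -1.   ] j7 -1.84
shift tool mm [  0.2 -59.5  -0.9]
```

```bash
python3 -m pendant '[18,0,-2.7,0,0, 18,0,-3.1,0.7,0, 18,0,-3.2,0.7,0, 18,0,-5.2,0.8,0, 18,0,-5.2,0.8,0, 18,0,-5.2,0.3,0, 18,0,-5.3,0.2,0, 18,0,-5.3,-0.2,0, 18,0,-5.2,-0.3,0, 18,0,-5.2,-0.8,0, 18,0,-5.2,-0.8,0, 18,0,-5.1,-1.2,0, 18,0,-3,-1,0, 18,0,0,0,0]'
python3 - <<'E'
from h import *
plan(.518,.0259,.065)
im,d=viewer.grab_frame('top'); P=cloud('top',d)
O=np.array([.5835,-.1407]); x=np.array([-.0555,-.9985])
for cam in['top']:
    for n in('jaw','tamper','grip'):
        print(n,[(a['location'],a['score'],(np.array(a['location'])[:2]-O)@x) for a in nets.look_for(n,cam)[:4]])
E
```

```text
clock: 17.12
tcp_pos: [0.5178, 0.026, 0.0652]
orientation: [-2.193, 0.063, 2.191]
contact_force: [0.0, 0.4, 0.1]
grip_width: 0.0183
t 17.125 tcp [0.5178 0.026  0.0652] F [0.05 0.36 0.09] w 0.0183
tool y [-0.058 -0.998 -0.   ] z [-0.998  0.058 -0.001] x [ 0.001  0.    -1.   ] j7 -1.95
shift tool mm [ 0.2  0.  -0.2]
jaw []
tamper [([0.5766, 0.1759, 0.0169], 0.77, np.float64(-0.31574215)), ([0.6775, 0.1905, 0.0212], 0.73, np.float64(-0.3359202)), ([0.5781, -0.1304, 0.0301], 0.55, np.float64(-0.00998485)), ([0.7029, 0.3032, 0.0189], 0.49, np.float64(-0.44986085000000003))]
grip []
```

```bash
python3 -m pendant '[18,0,2.7,0,0, 18,0,3,1,0, 18,0,5.1,1.2,0, 18,0,5.2,0.8,0, 18,0,5.2,0.8,0, 18,0,5.2,0.3,0, 18,0,5.3,0.2,0, 18,0,5.3,-0.2,0, 18,0,5.2,-0.3,0, 18,0,5.2,-0.8,0, 18,0,5.2,-0.8,0, 18,0,3.2,-0.7,0, 18,0,3.1,-0.7,0, 18,0,0,0,0, 18,0,0,0,0]'; python3 -c "
from h import *
plan(.518,.0259,.065)"
```

```text
clock: 19.2
tcp_pos: [0.5135, -0.0335, 0.0652]
orientation: [-2.192, 0.064, 2.191]
contact_force: [0.1, 0.7, 0.0]
grip_width: 0.0182
t 19.2 tcp [ 0.5135 -0.0335  0.0652] F [0.14 0.66 0.05] w 0.0182
tool y [-0.058 -0.998  0.   ] z [-0.998  0.058 -0.001] x [ 0.001 -0.    -1.   ] j7 -1.84
shift tool mm [  0.2 -59.5  -1.1]
```

```bash
python3 -m pendant '[18,0,-2.7,0,0, 18,0,-3.1,0.7,0, 18,0,-3.2,0.7,0, 18,0,-5.2,0.8,0, 18,0,-5.2,0.8,0, 18,0,-5.2,0.3,0, 18,0,-5.3,0.2,0, 18,0,-5.3,-0.2,0, 18,0,-5.2,-0.3,0, 18,0,-5.2,-0.8,0, 18,0,-5.2,-0.8,0, 18,0,-5.1,-1.2,0, 18,0,-3,-1,0, 18,0,0,0,0]'
```

```text
clock: 20.95
tcp_pos: [0.5178, 0.0259, 0.0652]
orientation: [-2.193, 0.063, 2.191]
contact_force: [0.4, -0.7, 0.1]
grip_width: 0.0179
```

Stroke 2 was loose (0.7 N). Stroke 3:

```bash
python3 -m pendant '[18,0,2.7,0,0, 18,0,3,1,0, 18,0,5.1,1.2,0, 18,0,5.2,0.8,0, 18,0,5.2,0.8,0, 18,0,5.2,0.3,0, 18,0,5.3,0.2,0, 18,0,5.3,-0.2,0, 18,0,5.2,-0.3,0, 18,0,5.2,-0.8,0, 18,0,5.2,-0.8,0, 18,0,3.2,-0.7,0, 18,0,3.1,-0.7,0]'; python3 -m pendant '[18,0,0,0,0, 18,0,0,0,0]'
```

```text
clock: 22.58
tcp_pos: [0.5131, -0.0333, 0.0651]
orientation: [-2.192, 0.064, 2.192]
contact_force: [-2.2, 2.6, 1.1]
grip_width: 0.018
clock: 22.82
tcp_pos: [0.5135, -0.0334, 0.0652]
orientation: [-2.193, 0.064, 2.191]
contact_force: [-0.6, 1.9, 0.2]
grip_width: 0.0182
```

Stroke 3 still under 4 N (2.6 moving, 1.9 holding): loose, but contact has begun. Return and stroke 4.

```bash
python3 -m pendant '[18,0,-2.7,0,0, 18,0,-3.1,0.7,0, 18,0,-3.2,0.7,0, 18,0,-5.2,0.8,0, 18,0,-5.2,0.8,0, 18,0,-5.2,0.3,0, 18,0,-5.3,0.2,0, 18,0,-5.3,-0.2,0, 18,0,-5.2,-0.3,0, 18,0,-5.2,-0.8,0, 18,0,-5.2,-0.8,0, 18,0,-5.1,-1.2,0, 18,0,-3,-1,0, 18,0,0,0,0]'
```

```text
clock: 24.58
tcp_pos: [0.5178, 0.0259, 0.0652]
orientation: [-2.193, 0.063, 2.191]
contact_force: [-0.2, 0.3, 0.3]
grip_width: 0.0179
```

```bash
python3 -m pendant '[18,0,2.7,0,0, 18,0,3,1,0, 18,0,5.1,1.2,0, 18,0,5.2,0.8,0, 18,0,5.2,0.8,0, 18,0,5.2,0.3,0, 18,0,5.3,0.2,0, 18,0,5.3,-0.2,0, 18,0,5.2,-0.3,0, 18,0,5.2,-0.8,0, 18,0,5.2,-0.8,0, 18,0,3.2,-0.7,0, 18,0,3.6,-0.7,0]'; python3 -m pendant '[18,0,0,0,0, 18,0,0,0,0]'
```

```text
clock: 26.2
tcp_pos: [0.5125, -0.0334, 0.0649]
orientation: [-2.19, 0.063, 2.193]
contact_force: [-4.1, 5.6, -0.2]
grip_width: 0.018
clock: 26.45
tcp_pos: [0.5128, -0.0338, 0.0649]
orientation: [-2.191, 0.064, 2.193]
contact_force: [-2.5, 3.4, -0.2]
grip_width: 0.018
```

Clearly stiffer: the component along the stroke is 6.3 N moving and 3.8 N at rest. I'll creep forward 1 mm to get a clean moving reading.

```bash
python3 -m pendant '[18,0,0.3,0,0, 18,0,0.3,-0.1,0, 18,0,0.3,-0.1,0]'; python3 -c "
from h import *
for i in range(3):
  o=r.get_obs(); viewer.grab_frame('top'); F=o['contact_force'][:2]; x=np.array([-.0555,-.9985]); y=np.array([.9985,-.0555]); print(o['clock'],F, F@(x*np.cos(.26)+y*np.sin(.26)))"
```

```text
clock: 26.82
tcp_pos: [0.5129, -0.0343, 0.0649]
orientation: [-2.191, 0.063, 2.193]
contact_force: [-2.9, 5.6, -0.7]
grip_width: 0.0178
26.825 [-2.91965456  5.64395979] -6.119478521356075
26.875 [-2.73476639  4.86291594] -5.3171304115473985
26.925 [-2.44510752  4.79052031] -5.187421792376926
```

It reads 6.1 N moving and 5.2 N settled, i.e. a pad force of about 19–23 N: firm. I stop here and take the lever back.

```bash
python3 -m pendant '[18,0,-2.7,0,0, 18,0,-3.8,0.8,0, 18,0,-3.9,0.8,0, 18,0,-5.2,0.8,0, 18,0,-5.2,0.8,0, 18,0,-5.2,0.3,0, 18,0,-5.3,0.2,0, 18,0,-5.3,-0.2,0, 18,0,-5.2,-0.3,0, 18,0,-5.2,-0.8,0, 18,0,-5.2,-0.8,0, 18,0,-5.1,-1.2,0, 18,0,-3,-1,0, 18,0,0,0,0]'; python3 -m pendant '[22,0,1.2,0,0, 40,0,0,0,0, 40,0,0,0,0, 40,-20,0,0,0, 40,-40,0,0,0, 40,-50,0,0,0, 40,-20,57,0,0, 40,0,0,0,0, 40,0,0,0,0]'
python3 - <<'E'
from h import *
plan(.518,.0259,.2)
im,d=viewer.grab_frame('wrist'); P=cloud('wrist',d); save('w7.png',im[60:360,60:460])
O=np.array([.5835,-.1407]); x=np.array([-.0555,-.9985]); y=np.array([.9985,-.0555])
for m in nets.silhouettes('tamper','wrist')[:4]:
    s=P[m['mask']]; s=s[(s[:,2]>.1)&(s[:,2]<.115)]
    if len(s)>30: print('tamper top clamp',(s.mean(0)[:2]-O)@x,(s.mean(0)[:2]-O)@y,s[:,2].max())
hsv=cv2.cvtColor(im,cv2.COLOR_RGB2HSV); H,S,V=[hsv[...,i].astype(int) for i in range(3)]
k=((H<8)|(H>172))&(S>110)&(P[...,2]>.1)&(P[...,2]<.115); k[:, :20]=0; p=np.median(P[k],0); print('post top',p,(p[:2]-O)@x,(p[:2]-O)@y)
E
```

```text
clock: 28.72
tcp_pos: [0.5178, 0.0259, 0.0652]
orientation: [-2.193, 0.063, 2.191]
contact_force: [-0.1, 0.6, 0.6]
grip_width: 0.0183
clock: 29.85
tcp_pos: [0.5138, -0.0326, 0.1949]
orientation: [-2.191, 0.064, 2.191]
contact_force: [0.3, -0.1, -0.9]
grip_width: 0.0399
t 29.85 tcp [ 0.5138 -0.0326  0.1949] F [ 0.32 -0.1  -0.85] w 0.0399
tool y [-0.059 -0.998 -0.   ] z [-0.998  0.059  0.   ] x [-0.  0. -1.] j7 -1.76
shift tool mm [ -5.  -58.6  -0.8]
tamper top clamp -0.005577535497915012 -0.0004357425309536254 0.10842736559375626
post top [0.51834391 0.02342761 0.1058309 ] -0.16026525410858816 -0.07416743708815429
```

View pics/w7.png

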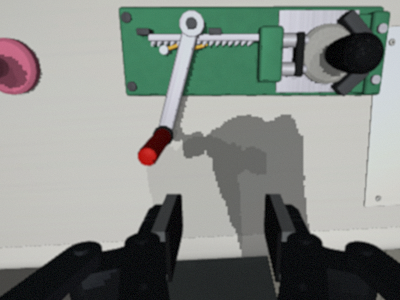

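The picture shows the tamper against the V (crop (345,50)) with the pad on its base, and the lever back at rest: post at clamp (−160, −74) mm, against (−161, −74) at angle 0. The gripper is clear, so I'm handing in.

```bash
python3 -c "
from h import *
print(r.hand_in())"
```

```text
the job is handed in; nothing more can be done
None
```

I stood the tamper on the clamp bed, let go, and gave the lever four one-tooth strokes. The job is handed in at about 30 s on the robot's clock, and no verdict was reported.

**Strokes:** the first three were loose: about 0 and 0.7 N at the end of strokes 1 and 2, and 2–3 N on stroke 3. The fourth was clearly stiff. It read 6.3 N moving, and a slow 0.9 mm creep past its end gave 6.1 N moving and 5.2 N settled. That means a pad force of roughly 19–23 N, so I stopped there and took the lever back without hitting an end stop.

**Last checks:**
- **Tamper:** upright against the V jaw at about clamp (−5.6, −0.4) mm, with the pad on its base.
- **Lever:** the post is within about 1 mm of its rest end.
- **Gripper:** open and clear. I did not re-measure the bystanders, but the moves kept clear of them.

**Disagreements:**
- **Stroke 4:** the first resting reading was only 3.8 N, under the 4 N mark; the creep settled it as firm.
- **Pad squeeze:** judging by the distances, the pad could be pressing with up to about 26 N, a little more than the force readings suggest but well under 40 N.
- **Cameras:** the wrist camera read about 2 mm off in y compared with the arm, which I allowed for.

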